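Lay out the slide-mounting place round the carton and the timer

ROBOT

A 6-joint arm with a two-finger parallel gripper is mounted at the origin on a cart in front of the work surface, level with it; the furniture and walls round the work are solid. World frame = base frame: x ahead of the robot, y to its left, z up, the work surface at z = 0. Lengths are in m, angles in rad, forces in N, time in s.
With the tool pointing down it reaches from about 0.35 to 0.85 m from the base axis. Payload 8.1 kg.
Tool frame: the origin (TCP) lies at the very end of the fingers, on their centre line; the grasp point (between the pads) lies 19 mm behind it; z points along the fingers, y is the line along which they close (so a half turn about z gives the same grasp; the last joint's range is limited). The gripper opens to 93 mm and grips with 3 to 60 N. Pads are 15 mm wide; open, the fingers measure 128 mm over their backs; the gripper's body (75 mm by 188 mm) begins 65 mm behind the grasp point.
Start: joints at [-1.379, 0.13, 1.488, -0, 1.523, -0.085], TCP at [0.164, -0.577, 0.219] pointing down, gripper open.
Joint ranges: [-2.96, 2.96], [-0.89, 2.26], [0.02, 2.5], [-1.34, 4.48], [0, 2.73], [-2.66, 2.66]. Speed limits (rad/s): [2.39, 2.39, 2.79, 3.14, 3.14, 3.14].

INTERFACE

Orientations are given as a rotation vector (axis times angle).
In Python, from plant import read_state, eyes, workorder gives the robot as it stands. The module is installed in compiled form; this text tells all that it offers.
- The arm moves only by the tool play_rows, never from a script. Its argument "targets" is one flat list of numbers, 4 for each row, row after row: the shift along the tool's x, y, z in cm, then the turn about the tool's z in degrees. In form: [dx, dy, dz, roll, dx, dy, dz, roll, ...]. A call has 1 to 8 rows; each row is the pose to reach, as a shift and turn from the pose commanded when the call began, along the tool's axes at that moment; what a row does not reach only later rows make up. A row lasts 1/12 s, in which the tool goes at most 41.7 mm and 7.16 degrees, less where a joint would pass 70% of its speed; a pose out of reach is approached as far as the arm can. A call with a gripper value outside its range is refused whole. "grip" is the finger opening in cm, from 0 to 9.3, set as the call begins (left out, the last holds). The fingers move at their own pace and stop on an object; "grip_force" is the grip in N (left out, the last holds). Time passes only in rows, so rows that repeat a pose let the fingers close. It gives the time, the measured TCP pose, the force, the opening and the grip force at its end, in the units of the state.
- read_state(): the state, without advancing time (a new reading comes with each control period).
- eyes.read_camera(name): name is "scene" or "top"; returns a dict with "image" (400x640x3 uint8, red, green, blue), "vfov" (degrees; the focal length in pixels is half the picture's height over the tangent of half this angle, whatever the lens; pixels are square), "cx", "cy" (the principal point, pixels), "cam_to_world" (4x4, takes a point from camera to world coordinates). Camera axes: x right, y up, looking along -z (the intrinsics and any distortion apply to the point x, -y, -z); pixel columns grow to the right and rows downward; lengths in m; the calibration is good to about 2 mm. A picture is of the moment at which its call begins. There is no depth.
- workorder.close_job(): hands the job in; it is judged then, once.
The state is a dict: "t": time; "q": joint angles; "dq": joint speeds; "joint_torque": joint torques, N m; "tool_pos": TCP position; "orientation": TCP orientation; "force": force on the tool from outside, world axes, zero at the start; "wrist_torque": the same for the moment, N m; "opening": finger opening in m; "gripper_force": force on a finger pad.
Only numpy, scipy, OpenCV 4.12 (cv2) and the standard library are available. Lean on these libraries where they do the work, as an engineer would, in place of code of your own. Each camera call takes 0.05 s, during which the arm holds its last target. There are 200 camera calls.

TASK

Lay the cover-glass box flat on the middle of the white carton, long sides parallel to the carton's, and stand the two bottles in a straight row behind the middle of the carton's far long side, square to it: the small bottle between the carton and the large one, about 2 cm clear between each and the next. Stand the black can to the right of the timer as the robot sees it, level with the middle of that side and about 2 cm clear of it. Bottles and can stand upright on the bench; carton, timer, tally counter, tube rack and forceps stay where they are.

Things in the scene. Friction and masses are not known exactly. Their poses are not given: they have to be found in the camera images.
- carton: flat white slide carton, a closed box 102 (x) x 127 (y) x 27 mm high, loose, 0.4 kg, stays where it is. Origin at the centre of its underside; x away from the robot, y to the robot's left, z up when yaw is 0; its yaw is 0 to 0.35 rad, so its far long side is the one at +x (51 mm from the origin). 'Behind' it is along its own +x. It may be on the left or the right of the stereo microscope.
- timer: white three-key bench timer with a grey display, 59 (x) x 72 (y) x 20 mm high, loose, 0.15 kg, stays where it is, on the other side of the microscope from the carton. Origin at the centre of its underside; x away from the robot, y to the robot's left, z up when yaw is 0; its yaw is 0 to 0.35 rad. Its right side is at its own -y, 36 mm from the origin.
- coverslip_box: small white closed box of cover glasses, 32 (x) x 54 (y) x 15 mm high, about 30 g, lying flat; grasp it across the 32 mm. Origin at the centre of its underside; y is its long axis. At the start its long axis points roughly away from the robot.
- drop_bottle: the small bottle: brown with a black cap, 73 mm high, about 50 g, body 30 mm in diameter up to 58 mm height, cap 16 mm in diameter above; upright. Origin at the centre of its underside.
- reagent_bottle: the large bottle: white with a red cap, 106 mm high, about 120 g, body 46 mm in diameter up to 84 mm height, cap 25 mm in diameter above; upright. Origin at the centre of its underside.
- objective_can: black screw-top objective can, 60 mm high, about 70 g, lower 40 mm 34 mm in diameter, top 20 mm 38 mm in diameter; upright. Origin at the centre of its underside.
- tally: bystander: round metal tally counter, 71 x 50 x 26 mm, loose; origin at its underside. Not to be moved.
- rack: bystander: blue tube rack, 75 (x) x 200 (y) x 44 mm, loose; origin at the centre of its underside. Not to be moved.
- tweezers: bystander: steel forceps, 124 x 14 x 7 mm, lying loose; origin at its underside. Not to be moved.
- stereo_microscope: fixed obstacle between the two halves of the bench: stereo microscope, origin inside its base, yaw fixed. Its base plate reaches from x = 0.45 to 0.83 m and y = -0.13 to 0.25 m, 78 mm high; above it the head and the eyepieces stand up to 0.47 m high, reaching out to x = 0.46 m between y = -0.02 and 0.14 m. Carry things from one half to the other in front of it, at about x = 0.40 m.
Mind the look-alikes: they are no part of the job. What is shaped like the reagent_bottle but green or pink is not meant.

How it is judged:
At the end, for the whole second after the job is handed in: box flat on the carton, centred within 12 mm each way, parallel within 0.2 rad; in the carton's frame the small bottle 86 (within 12) and the large 144 (within 15) mm straight behind its centre; can 75 mm right of the timer's centre (within 12); all upright within 0.1 rad, released, at rest (x of coverslip_box in the frame of carton between -0.012 and 0.012 m and y of coverslip_box in the frame of carton between -0.012 and 0.012 m and z of coverslip_box in the frame of carton between 0.022 and 0.032 m and angle between the y axis of coverslip_box and the y axis of carton, either way round below 0.2 rad and x of drop_bottle in the frame of carton between 0.074 and 0.098 m and y of drop_bottle in the frame of carton between -0.012 and 0.012 m and x of reagent_bottle in the frame of carton between 0.129 and 0.159 m and y of reagent_bottle in the frame of carton between -0.015 and 0.015 m and x of objective_can in the frame of timer between -0.012 and 0.012 m and y of objective_can in the frame of timer between -0.087 and -0.063 m and angle between each of coverslip_box, drop_bottle, reagent_bottle, objective_can's own z axis and vertical below 0.1 rad and linear speed of each of coverslip_box, drop_bottle, reagent_bottle, objective_can below 0.02 m/s and angular speed of each of coverslip_box, drop_bottle, reagent_bottle, objective_can below 0.2 rad/s and height (world z) of drop_bottle between -0.004 and 0.006 m and height (world z) of reagent_bottle between -0.004 and 0.006 m and height (world z) of objective_can between -0.004 and 0.006 m); the robot touches nothing.
It fails at once if the carton is shifted by more than 20 mm (distance of carton from where it was at the start of the episode above 0.02 m).
It fails at once if the timer is shifted by more than 20 mm (distance of timer from where it was at the start of the episode above 0.02 m).
It fails at once if the tally counter is shifted by more than 20 mm (distance of tally from where it was at the start of the episode above 0.02 m).
It fails at once if the tube rack is shifted by more than 20 mm (distance of rack from where it was at the start of the episode above 0.02 m).
It fails at once if the forceps is shifted by more than 20 mm (distance of tweezers from where it was at the start of the episode above 0.02 m).
It also fails if it takes over 128 s, if anything falls off the work surface, if the arm or the gripper's body presses on something with over 40 N, if the wrist force passes 120 N, or if a joint passes its speed limit or range.

## Working session

There is one attempt and no reset: what is moved stays moved. The work goes in short steps, Python scripts to look and compute and a tool call to move; the robot and the scene stay as the last step left them, time stands still between calls to the robot, and variables do not carry over. Pictures are saved under pics/ and viewed, at most 14 in all, crops included, and the job is handed in when it is done.

Besides the shell and the picture viewer there is one more tool, called after "Request:" as name(argument=value, ...), one argument or row to a line, values as JSON. play_rows: Moves the arm, as the interface text tells. Its arguments: {"type":"object","properties":{"targets":{"type":"array"},"grip":{"type":"number"},"grip_force":{"type":"number"}},"required":["targets"]}

```bash
mkdir -p pics
cat > h.py <<'E'
import numpy as np, cv2
from scipy.spatial.transform import Rotation as R
from plant import read_state, eyes, workorder
def shot(cam,name):
    c=eyes.read_camera(cam); cv2.imwrite(f'pics/{name}.png',c['image'][:,:,::-1])
    np.savez(f'pics/{name}.npz',**c); return c
def load(name): return np.load(f'pics/{name}.npz')
def px2w(c,u,v,z):
    f=200/np.tan(np.radians(float(c['vfov']))/2); M=c['cam_to_world']
    d=M[:3,:3]@np.array([(u-c['cx'])/f,-(v-c['cy'])/f,-1]); o=M[:3,3]
    return o+d*(z-o[2])/d[2]
def w2px(c,p):
    f=200/np.tan(np.radians(float(c['vfov']))/2); M=c['cam_to_world']
    q=M[:3,:3].T@(np.array(p)-M[:3,3]); return np.array([c['cx']+f*q[0]/-q[2], c['cy']-f*q[1]/-q[2]])
def crop(name,out,x,y,w,h,s):
    im=cv2.imread(f'pics/{name}.png')[y:y+h,x:x+w]; cv2.imwrite(f'pics/{out}.png',cv2.resize(im,None,fx=s,fy=s,interpolation=cv2.INTER_CUBIC))
def delta(p,yaw=None):
    "tool-axis shift (cm) and roll (deg) from present pose to TCP p; yaw = world angle of tool y line"
    s=read_state(); Q=R.from_rotvec(s['orientation']).as_matrix()
    d=Q.T@(np.array(p)-s['tool_pos'])*100
    r=0
    if yaw is not None:
        a=np.arctan2(Q[1,1],Q[0,1]); e=(yaw-a+np.pi/2)%np.pi-np.pi/2; r=-np.degrees(e)
    return np.round(d,2),round(r,1)
E
python3 - <<'E'
from h import *
for n in('scene','top'):
    c=shot(n,n+'0'); print(n,c.keys(),c['vfov'],c['cx'],c['cy'],c['cam_to_world'].round(3).tolist())
s=read_state(); print(s); print(R.from_rotvec(s['orientation']).as_matrix().round(3))
E
```

```text
scene dict_keys(['image', 'vfov', 'cx', 'cy', 'cam_to_world']) 53.27093867172312 318.7916703346764 194.05754395483044 [[-0.889, 0.222, -0.4, -0.004], [-0.457, -0.472, 0.754, 0.97], [-0.021, 0.853, 0.521, 0.794], [0.0, 0.0, 0.0, 1.0]]
top dict_keys(['image', 'vfov', 'cx', 'cy', 'cam_to_world']) 47.943643512702835 326.58118936732393 204.12230245317622 [[-0.001, 0.998, -0.063, 0.481], [-1.0, -0.002, -0.014, -0.131], [-0.014, 0.063, 0.998, 1.394], [0.0, 0.0, 0.0, 1.0]]
{'t': 0.1, 'q': array([-1.37939999e+00,  1.31035976e-01,  1.48915653e+00,  4.49586021e-05,
        1.52301255e+00, -8.53625523e-02]), 'dq': array([ 0.00053987, -0.00094694, -0.003894  , -0.00160374, -0.00070694,
        0.00161913]), 'joint_torque': array([-3.99477794e-04, -5.61341536e+01, -4.93095767e+01,  7.67460745e-02,
        2.90790852e-02, -8.36423624e-05]), 'tool_pos': array([ 0.1639064 , -0.57665191,  0.21772963]), 'orientation': array([-3.10996501e+00, -4.33119920e-01,  6.37448519e-05]), 'force': array([0.74038983, 0.20752685, 0.21570798]), 'wrist_torque': array([-0.01430585,  0.00621291,  0.0027086 ]), 'gripper_force': 0.0, 'opening': 0.09294372439455413}
[[ 0.962  0.273 -0.   ]
 [ 0.273 -0.962  0.002]
 [ 0.    -0.002 -1.   ]]
```

View pics/top0.png

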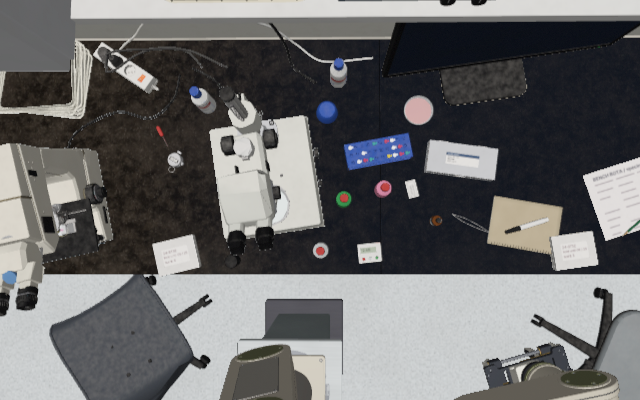

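View pics/scene0.png

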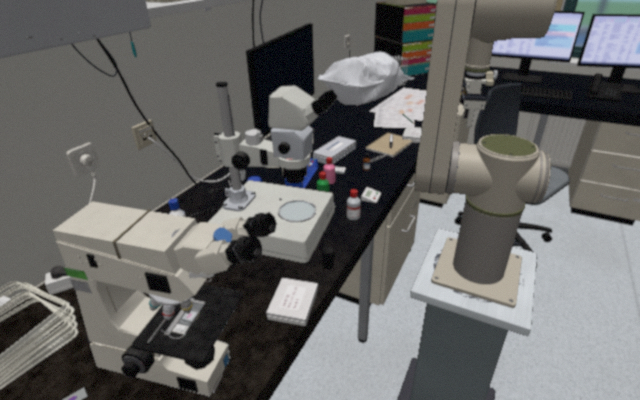

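Run:
```python
from h import *
crop('top0','c1',295,165,160,110,5)
crop('top0','c2',145,220,110,60,7)
c=load('top0')
for n,u,v,z in [('carton',176,255,.027),('large',320,250,.1),('drop',436,221,.07),('box',412,188,.015),('timer',370,253,.02),('can',232,260,.06),('tally',175,160,.02),('carton2',574,250,.027)]: print(n,px2w(c,u,v,z).round(3))
```

```text
carton [0.413 0.345 0.027]
large [ 0.43  -0.095  0.1  ]
drop [ 0.514 -0.434  0.07 ]
box [ 0.616 -0.375  0.015]
timer [ 0.418 -0.244  0.02 ]
can [0.4   0.167 0.06 ]
tally [0.705 0.356 0.02 ]
carton2 [ 0.427 -0.856  0.027]
```

View pics/c1.png

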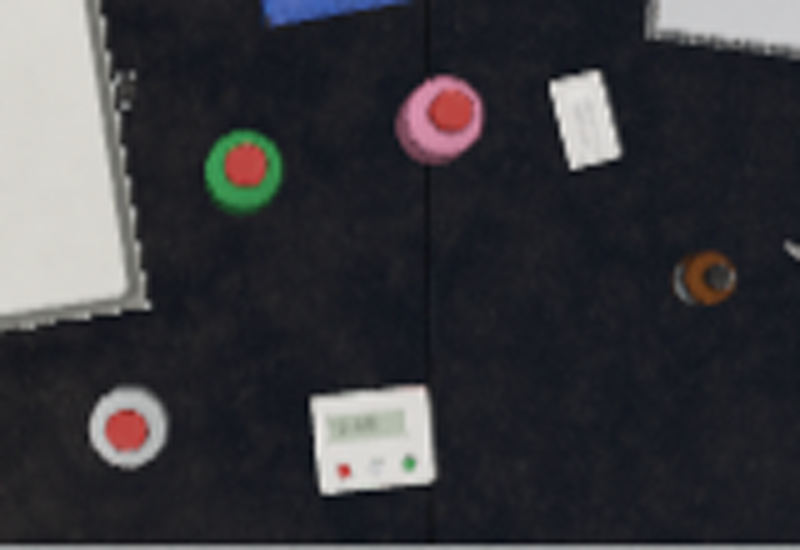

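View pics/c2.png

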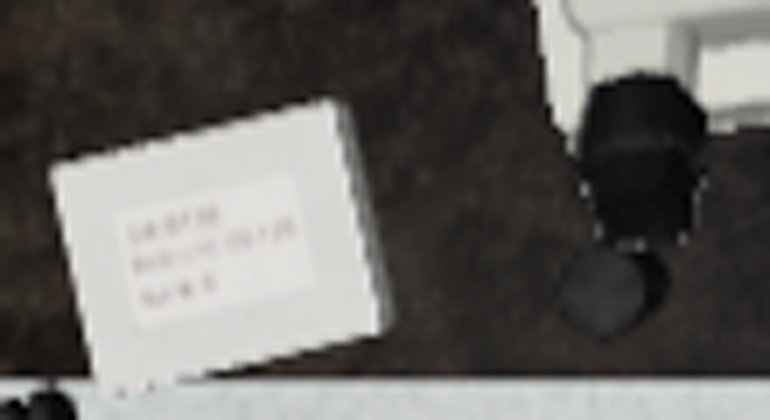

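```bash
cat >> h.py <<'E'
def cr(c,pts,x,y,s,z): return np.array([px2w(c,p[0]/s+x-.5+.5/s,p[1]/s+y-.5+.5/s,z) for p in pts])
E
python3 - <<'E'
from h import *
c=load('top0')
def box(n,pts,x,y,s,z):
    P=cr(c,pts,x,y,s,z)[:,:2]; # TL,TR,BR,BL
    print(n,'ctr',P.mean(0).round(4),'sides',[np.linalg.norm(P[i]-P[(i+1)%4]).round(4) for i in range(4)])
    ax=(P[0]+P[3]-P[1]-P[2]); ay=(P[0]+P[1]-P[2]-P[3])
    print('  yaw from leftward',np.arctan2(-ax[0],ax[1]).round(3),'from fwd',np.arctan2(ay[1],ay[0]).round(3))
    return P
box('timer',[(311,397),(428,386),(437,483),(322,494)],295,165,5,.02)
box('box',[(549,80),(602,69),(622,156),(573,171)],295,165,5,.015)
box('carton',[(50,163),(333,99),(383,330),(103,396)],145,220,7,.027)
print('large',cr(c,[(127,430)],295,165,5,.106),cr(c,[(129,427)],295,165,5,.084))
print('drop',cr(c,[(718,277)],295,165,5,.073),cr(c,[(710,277)],295,165,5,.058))
print('can',cr(c,[(602,292)],145,220,7,.06))
E
```

```text
timer ctr [ 0.4193 -0.2428] sides [np.float64(0.0714), np.float64(0.0589), np.float64(0.07), np.float64(0.059)]
  yaw from leftward 0.093 from fwd 0.096
box ctr [ 0.6153 -0.3747] sides [np.float64(0.0333), np.float64(0.0549), np.float64(0.0315), np.float64(0.0579)]
  yaw from leftward 0.248 from fwd 0.228
carton ctr [0.4134 0.3463] sides [np.float64(0.1262), np.float64(0.1026), np.float64(0.1245), np.float64(0.1037)]
  yaw from leftward 0.225 from fwd 0.239
large [[ 0.42891996 -0.09481697  0.106     ]] [[ 0.42976925 -0.09535664  0.084     ]]
drop [[ 0.51645347 -0.44004394  0.073     ]] [[ 0.51686911 -0.43882775  0.058     ]]
can [[0.39585338 0.17108175 0.06      ]]
```

```bash
cat >> h.py <<'E'
def plan(wps,start=None):
    "wps: (x,y,z,a); tool y=(-sin a,cos a). prints shift in tool axes from the previous waypoint"
    if start is None:
        s=read_state(); Q=R.from_rotvec(s['orientation']).as_matrix(); start=(*s['tool_pos'],np.arctan2(-Q[0,1],Q[1,1]))
    p=np.array(start,float)
    for w in wps:
        w=np.array(w,float); a=p[3]; ty=np.array([-np.sin(a),np.cos(a)]); tx=np.array([-np.cos(a),-np.sin(a)]); d=(w-p)*100
        e=w[3]-p[3]; e=e if start is not p and abs(e)<np.pi else e
        n=np.linalg.norm(d[:3]); r=-np.degrees(e)
        print([round(float(v),2) for v in (tx@d[:2],ty@d[:2],-d[2])],round(r,1),'rows',round(max(n/4.17,abs(r)/7.16),1)); p=w
E
python3 - <<'E'
from h import *
c=load('top0')
s=read_state();Q=R.from_rotvec(s['orientation']).as_matrix(); print('a',np.arctan2(-Q[0,1],Q[1,1]),'tx',Q[:,0])
b=np.array([.6153,-.3747]); a=.235; L=np.array([np.cos(a),np.sin(a)]); W=np.array([-np.sin(a),np.cos(a)])
for n,pt,z in [('pink',(452,112),.106),('pinkbody',(441,118),.06),('green',(245,165),.106),('tweez',(787,245),.005),('drop',(714,277),.065),('white carton at upper right',(650,38),.04)]:
    p=cr(c,[pt],295,165,5,z)[0,:2]; print(n,p.round(3),'along',((p-b)@L).round(3),'across',((p-b)@W).round(3))
E
```

```text
a -2.8648357978958803 tx [9.61946708e-01 2.73237074e-01 1.82211873e-04]
pink [ 0.611 -0.282] along 0.017 across 0.092
pinkbody [ 0.612 -0.28 ] along 0.018 across 0.093
green [ 0.58  -0.163] along 0.015 across 0.214
tweez [ 0.538 -0.499] along -0.104 across -0.103
drop [ 0.517 -0.44 ] along -0.111 across -0.04
white carton at upper right [ 0.662 -0.409] along 0.037 across -0.044
```

Run:
```python
from h import *
plan([(.6134,-.3669,.20,-1.336),(.6134,-.3669,.03,-1.336),(.6134,-.3669,.004,-1.336)])
```

```text
[48.97, -7.9, 1.77] -87.6 rows 12.2
[0.0, 0.0, 17.0] -0.0 rows 4.1
[0.0, 0.0, 2.6] -0.0 rows 0.6
```

Candidates, by top-camera pixel:
- **Large bottle:** white with red cap (320,250). The green (344,199) and pink (383,188) ones are look-alikes.
- **Carton:** (176,255), left of the microscope opposite the timer at (370,253). The one at (574,250) is on the timer's own side, so it is not meant. The long box at (461,160) is the wrong size.
- **Box:** (412,188), measures 33x55 mm.
- **Small bottle:** (436,221).
- **Can:** (231,261), with a 38 mm top.

The close crops confirm these choices. The pink bottle is in the hand's way for a grasp across the box's 32 mm, so I'll grasp it lengthwise.

Request:
play_rows(
  targets=[49, -7.9, 1.8, -87.6, 49, -7.9, 1.8, -87.6, 49, -7.9, 1.8, -87.6, 49, -7.9, 1.8, -87.6, 49, -7.9, 1.8, -87.6, 49, -7.9, 1.8, -87.6, 49, -7.9, 1.8, -87.6, 49, -7.9, 1.8, -87.6],
  grip=6.1,
  grip_force=15,
)

```text
t: 0.77
tool_pos: [0.4674, -0.4349, 0.206]
orientation: [-2.517, -1.879, 0.0]
force: [-0.2, -0.3, -0.3]
opening: 0.0608
gripper_force: 0.0
```

Run:
```python
from h import *
s=read_state(); print(s['tool_pos'],s['opening'],abs(s['dq']).max()); plan([(.6134,-.3669,.20,-1.336)])
```

```text
[ 0.46735527 -0.43486061  0.20602101] 0.06081761137807544 0.7586644092083527
[10.66, 12.07, 0.6] -29.9 rows 4.2
```

Request:
play_rows(
  targets=[9.5, 10.5, 0.5, -25, 9.5, 10.5, 0.5, -25, 9.5, 10.5, 0.5, -25, 9.5, 10.5, 0.5, -25, 9.5, 10.5, 0.5, -25, 9.5, 10.5, 0.5, -25, 9.5, 10.5, 0.5, -25, 9.5, 10.5, 0.5, -25],
)

```text
t: 1.43
tool_pos: [0.5926, -0.3769, 0.2015]
orientation: [-2.061, -2.371, 0.001]
force: [-0.2, 0.6, 1.1]
opening: 0.0608
gripper_force: 0.0
```

Run:
```python
from h import *
s=read_state(); print(s['tool_pos'],s['opening'],abs(s['dq']).max()); plan([(.6134,-.3669,.05,-1.336),(.6134,-.3669,.004,-1.336)])
```

```text
[ 0.59259751 -0.37685544  0.20154635] 0.06082175267518208 0.007074400403596884
[0.7, 2.2, 15.15] -5.5 rows 3.7
[0.0, 0.0, 4.6] -0.0 rows 1.1
```

Request:
play_rows(
  targets=[0.7, 2.2, 3, -5.5, 0.7, 2.2, 7, -5.5, 0.7, 2.2, 11, -5.5, 0.7, 2.2, 15.15, -5.5, 0.7, 2.2, 16.5, -5.5, 0.7, 2.2, 17.5, -5.5, 0.7, 2.2, 17.5, -5.5, 0.7, 2.2, 17.5, -5.5],
)

```text
t: 2.1
tool_pos: [0.6155, -0.3671, 0.029]
orientation: [1.941, 2.467, 0.0]
force: [1.2, 0.6, 0.9]
opening: 0.061
gripper_force: 0.0
```

Run:
```python
from h import *
s=read_state(); print(s['force'],s['tool_pos']); plan([(.6134,-.3669,.004,-1.336)])
c=shot('scene','s1'); print(w2px(c,(.6134,-.3669,.02)), w2px(c,(.611,-.281,.1))); crop('s1','s1c',290,130,110,80,7)
```

```text
[1.15946544 0.59293199 0.86546595] [ 0.6154701  -0.3670663   0.02901775]
[0.06, -0.2, 2.5] 0.1 rows 0.6
[337.63018254 168.18883397] [328.94751427 159.40499184]
```

View pics/s1c.png

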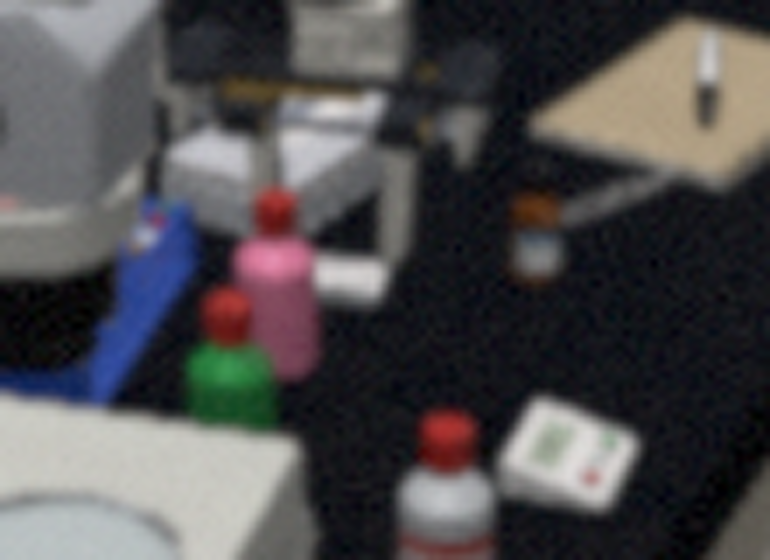

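The fingers straddle the box at crop pixels (350,280), clear of the pink bottle and the long box. I'll lower and grip.

Request:
play_rows(
  targets=[0, -0.2, 1.2, 0, 0, -0.2, 2, 0, 0, -0.2, 2.5, 0, 0, -0.2, 2.5, 0],
)

```text
t: 2.48
tool_pos: [0.6125, -0.3661, 0.0007]
orientation: [-1.941, -2.469, 0.0]
force: [-0.0, -0.7, 0.3]
opening: 0.0612
gripper_force: 0.0
```

Request:
play_rows(
  targets=[0, 0, 0, 0, 0, 0, 0, 0, 0, 0, 0, 0, 0, 0, 0, 0, 0, 0, 0, 0, 0, 0, 0, 0],
  grip=4,
)

```text
t: 2.98
tool_pos: [0.6127, -0.3662, 0.0016]
orientation: [-1.941, -2.47, 0.0]
force: [-0.7, 0.2, -0.0]
opening: 0.0534
gripper_force: 15.0
```

Request:
play_rows(
  targets=[0, 0, -2, 0, 0, 0, -6, 0, 0, 0, -10, 0, 0, 0, -14, 0, 0, 0, -18, 0, 0, 0, -20, 0, 0, 0, -20, 0, 0, 0, -20, 0],
)

```text
t: 3.65
tool_pos: [0.6137, -0.3669, 0.204]
orientation: [1.939, 2.466, 0.0]
force: [-0.4, -0.6, -1.2]
opening: 0.0537
gripper_force: 15.0
```

Run:
```python
from h import *
plan([(.40,-.30,.204,-2.0),(.385,-.25,.204,-2.91),(.385,.02,.2,-2.91),(.385,.25,.2,-2.91),(.4212,.3481,.12,-2.91),(.4212,.3481,.04,-2.91),(.4212,.3481,.033,-2.91)])
```

```text
[11.54, -19.19, 0.0] 38.2 rows 5.4
[3.92, -3.44, -0.0] 52.1 rows 7.3
[6.2, -26.28, 0.4] -0.0 rows 6.5
[5.28, -22.39, -0.0] -0.0 rows 5.5
[5.78, -8.72, 8.0] -0.0 rows 3.2
[0.0, 0.0, 8.0] -0.0 rows 1.9
[0.0, 0.0, 0.7] -0.0 rows 0.2
```

Request:
play_rows(
  targets=[11.5, -19.2, 0, 38.2, 11.5, -19.2, 0, 38.2, 11.5, -19.2, 0, 38.2, 11.5, -19.2, 0, 38.2, 11.5, -19.2, 0, 38.2, 11.5, -19.2, 0, 38.2, 11.5, -19.2, 0, 38.2, 11.5, -19.2, 0, 38.2],
)

```text
t: 4.32
tool_pos: [0.3978, -0.2991, 0.1998]
orientation: [-2.641, -1.697, 0.001]
force: [-0.2, -0.1, -0.2]
opening: 0.0535
gripper_force: 15.0
```

Request:
play_rows(
  targets=[3.9, -3.4, 0, 52.1, 3.9, -3.4, 0, 52.1, 3.9, -3.4, 0, 52.1, 3.9, -3.4, 0, 52.1, 3.9, -3.4, 0, 52.1, 3.9, -3.4, 0, 52.1, 3.9, -3.4, 0, 52.1, 3.9, -3.4, 0, 52.1],
)

```text
t: 4.98
tool_pos: [0.385, -0.2501, 0.2005]
orientation: [-3.12, -0.356, 0.002]
force: [0.1, 0.4, -0.1]
opening: 0.0537
gripper_force: 15.0
```

Run:
```python
from h import *
s=read_state(); print(s['tool_pos'],s['opening'],s['q'][5]);plan([(.385,.02,.2,-2.91),(.385,.25,.2,-2.91),(.4212,.3481,.12,-2.91)])
```

```text
[ 0.38500204 -0.25007897  0.2004727 ] 0.05367085215328669 0.6553088921738655
[6.09, -26.31, 0.05] -0.2 rows 6.5
[5.28, -22.39, -0.0] -0.0 rows 5.5
[5.78, -8.72, 8.0] -0.0 rows 3.2
```

Request:
play_rows(
  targets=[6.1, -26.3, 0, 0, 6.1, -26.3, 0, 0, 6.1, -26.3, 0, 0, 6.1, -26.3, 0, 0, 6.1, -26.3, 0, 0, 6.1, -26.3, 0, 0, 6.1, -26.3, 0, 0, 6.1, -26.3, 0, 0],
)

```text
t: 5.65
tool_pos: [0.3831, 0.0238, 0.201]
orientation: [-3.117, -0.375, 0.001]
force: [-0.1, 0.1, -0.1]
opening: 0.054
gripper_force: 15.0
```

Request:
play_rows(
  targets=[5.3, -22.4, 0, 0, 5.3, -22.4, 0, 0, 5.3, -22.4, 0, 0, 5.3, -22.4, 0, 0, 5.3, -22.4, 0, 0, 5.3, -22.4, 0, 0, 5.3, -22.4, 0, 0, 5.3, -22.4, 0, 0],
)

```text
t: 6.32
tool_pos: [0.3827, 0.2507, 0.2004]
orientation: [3.118, 0.371, -0.003]
force: [0.8, -0.7, -1.0]
opening: 0.0541
gripper_force: 15.0
```

Run:
```python
from h import *
s=read_state(); print(s['tool_pos'],s['opening'],s['q'][5]);plan([(.4212,.3481,.12,-2.91),(.4212,.3481,.04,-2.91),(.4212,.3481,.03,-2.91)])
```

```text
[0.38273615 0.25069854 0.20042837] 0.0540573509444288 1.8021255640307992
[6.02, -8.57, 8.04] 0.3 rows 3.2
[0.0, 0.0, 8.0] -0.0 rows 1.9
[0.0, 0.0, 1.0] -0.0 rows 0.2
```

Request:
play_rows(
  targets=[6, -8.6, 8, 0.3, 6, -8.6, 8, 0.3, 6, -8.6, 8, 0.3, 6, -8.6, 8, 0.3, 6, -8.6, 11, 0.3, 6, -8.6, 14, 0.3, 6, -8.6, 15.5, 0.3, 6, -8.6, 15.5, 0.3],
)

```text
t: 6.98
tool_pos: [0.4191, 0.3439, 0.042]
orientation: [3.117, 0.355, -0.011]
force: [-0.3, 0.5, -0.8]
opening: 0.0541
gripper_force: 15.0
```

Run:
```python
from h import *
P=[]
for i in range(1): s=read_state(); print(s['tool_pos'],s['force'])
plan([(.4212,.3481,.03,-2.91)])
```

```text
[0.41908602 0.34387109 0.04198565] [-0.29160648  0.50194158 -0.80571966]
[0.3, -0.36, 1.2] -0.3 rows 0.3
```

Request:
play_rows(
  targets=[0.2, -0.3, 0.4, 0, 0.2, -0.3, 0.7, 0, 0.2, -0.3, 0.9, 0, 0.2, -0.3, 1.1, 0, 0.2, -0.3, 1.1, 0, 0.2, -0.3, 1.1, 0],
)

```text
t: 7.48
tool_pos: [0.4228, 0.3511, 0.0362]
orientation: [-3.121, -0.357, -0.001]
force: [-0.1, 0.1, -1.0]
opening: 0.054
gripper_force: 15.0
```

Run:
```python
from h import *
s=read_state(); print(s['force'],s['tool_pos']); plan([(.4212,.3481,.03,-2.91)])
```

```text
[-0.09482644  0.1089972  -0.99636728] [0.4228042  0.35110453 0.03623046]
[-0.22, 0.26, 0.62] -0.2 rows 0.2
```

Request:
play_rows(
  targets=[-0.15, 0.2, 0.3, 0, -0.15, 0.2, 0.5, 0, -0.15, 0.2, 0.6, 0, -0.15, 0.2, 0.6, 0, -0.15, 0.2, 0.6, 0],
)

```text
t: 7.9
tool_pos: [0.4213, 0.3485, 0.0294]
orientation: [3.121, 0.357, -0.0]
force: [0.4, 0.1, 0.1]
opening: 0.0538
gripper_force: 15.0
```

Run:
```python
from h import *
s=read_state(); print(s['force'],s['tool_pos']); plan([(.4212,.3481,.03,-2.91)])
```

```text
[0.41354833 0.1391756  0.0839536 ] [0.42131443 0.3485042  0.02937771]
[-0.02, 0.04, -0.06] -0.2 rows 0.0
```

Request:
play_rows(
  targets=[0, 0, 0.1, 0, 0, 0, 0.1, 0, 0, 0, 0.1, 0],
)

```text
t: 8.15
tool_pos: [0.4215, 0.3486, 0.0285]
orientation: [3.121, 0.357, -0.0]
force: [0.1, 0.7, 0.1]
opening: 0.0537
gripper_force: 15.0
```

Request:
play_rows(
  targets=[0, 0, 0, 0, 0, 0, 0, 0, 0, 0, 0, 0, 0, 0, -3, 0, 0, 0, -7, 0, 0, 0, -11, 0, 0, 0, -15, 0, 0, 0, -17, 0],
  grip=6.6,
)

```text
t: 8.82
tool_pos: [0.4232, 0.3498, 0.2047]
orientation: [-3.118, -0.357, -0.01]
force: [1.0, 0.4, 0.2]
opening: 0.0659
gripper_force: 0.0
```

Run:
```python
from h import *
s=read_state(); print(s['tool_pos'])
plan([(.385,.25,.2,-2.91),(.385,.0,.2,-2.91),(.385,-.25,.2,-2.91),(.5168,-.4392,.2,-2.91),(.5168,-.4392,.05,-2.91),(.5168,-.4392,.02,-2.91)])
```

```text
[0.42317759 0.34980326 0.20470028]
[-5.97, 8.86, 0.47] -0.2 rows 2.6
[-5.74, 24.33, -0.0] -0.0 rows 6.0
[-5.74, 24.33, -0.0] -0.0 rows 6.0
[8.49, 21.44, -0.0] -0.0 rows 5.5
[0.0, 0.0, 15.0] -0.0 rows 3.6
[0.0, 0.0, 3.0] -0.0 rows 0.7
```

Request:
play_rows(
  targets=[-6, 8.9, 0, 0, -6, 8.9, 0, 0, -6, 8.9, 0, 0, -6, 8.9, 0, 0, -6, 8.9, 0, 0],
  grip=5,
)

```text
t: 9.23
tool_pos: [0.3832, 0.2477, 0.199]
orientation: [-3.121, -0.354, -0.002]
force: [0.6, 0.2, 0.4]
opening: 0.0501
gripper_force: 0.0
```

Request:
play_rows(
  targets=[-5.7, 24.3, 0, 0, -5.7, 24.3, 0, 0, -5.7, 24.3, 0, 0, -5.7, 24.3, 0, 0, -5.7, 24.3, 0, 0, -5.7, 24.3, 0, 0, -5.7, 24.3, 0, 0, -5.7, 24.3, 0, 0],
)

```text
t: 9.9
tool_pos: [0.3832, -0.0031, 0.1989]
orientation: [-3.122, -0.348, -0.001]
force: [0.8, 0.1, -0.3]
opening: 0.0503
gripper_force: 0.0
```

Request:
play_rows(
  targets=[-5.7, 24.3, 0, 0, -5.7, 24.3, 0, 0, -5.7, 24.3, 0, 0, -5.7, 24.3, 0, 0, -5.7, 24.3, 0, 0, -5.7, 24.3, 0, 0, -5.7, 24.3, 0, 0, -5.7, 24.3, 0, 0],
)

```text
t: 10.57
tool_pos: [0.3828, -0.251, 0.198]
orientation: [-3.12, -0.355, 0.001]
force: [-0.4, 0.4, 0.5]
opening: 0.0499
gripper_force: 0.0
```

Request:
play_rows(
  targets=[8.5, 21.4, 0, 0, 8.5, 21.4, 0, 0, 8.5, 21.4, 0, 0, 8.5, 21.4, 0, 0, 8.5, 21.4, 0, 0, 8.5, 21.4, 0, 0, 8.5, 21.4, 0, 0, 8.5, 21.4, 0, 0],
)

```text
t: 11.23
tool_pos: [0.5152, -0.4377, 0.1972]
orientation: [-3.119, -0.361, 0.001]
force: [-1.5, 0.5, -0.2]
opening: 0.05
gripper_force: 0.0
```

Run:
```python
from h import *
s=read_state(); print(s['tool_pos'],s['q'][5])
plan([(.5168,-.4392,.06,-2.91),(.5168,-.4392,.02,-2.91)])
shot('top','t1'); crop('t1','t1c',145,220,110,60,7)
```

```text
[ 0.51515244 -0.4376928   0.19723661] 0.5596530599885129
[0.13, 0.18, 13.72] -0.1 rows 3.3
[0.0, 0.0, 4.0] -0.0 rows 1.0
```

View pics/t1c.png

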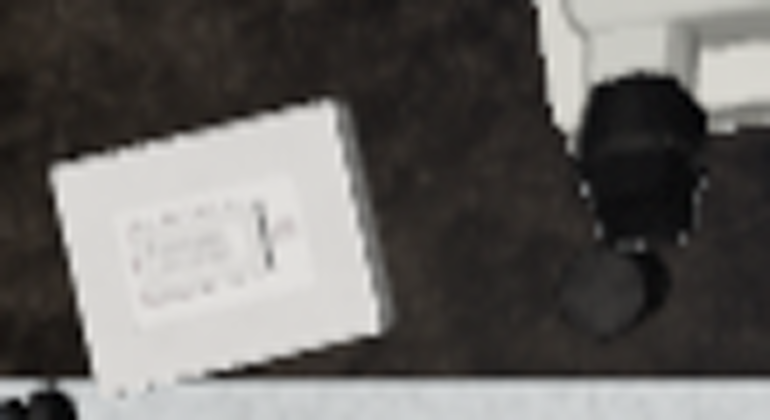

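The box lies on the carton: its right end shows as the dark line at crop (265,237), and the carton's corners are unmoved. I'll pick up the small bottle and check the centring numerically.

Request:
play_rows(
  targets=[0.1, 0.2, 4, 0, 0.1, 0.2, 8, 0, 0.1, 0.2, 12, 0, 0.1, 0.2, 15, 0, 0.1, 0.2, 16.5, 0, 0.1, 0.2, 17.5, 0, 0.1, 0.2, 17.5, 0, 0.1, 0.2, 17.5, 0],
)

```text
t: 11.95
tool_pos: [0.5155, -0.442, 0.0256]
orientation: [3.119, 0.358, 0.002]
force: [0.9, -0.6, 0.3]
opening: 0.0501
gripper_force: 0.0
```

Request:
play_rows(
  targets=[0, 0, 0, 0, 0, 0, 0, 0, 0, 0, 0, 0, 0, 0, 0, 0, 0, 0, 0, 0, 0, 0, 0, 0, 0, 0, 0, 0],
  grip=2.2,
)

```text
t: 12.53
tool_pos: [0.5152, -0.4428, 0.0253]
orientation: [3.119, 0.357, 0.003]
force: [-0.6, 0.0, 7.2]
opening: 0.0295
gripper_force: 15.0
```

Run:
```python
from h import *
s=read_state(); print(s['tool_pos'],s['opening'],s['gripper_force'])
im=cv2.imread('pics/t1.png')[235:270,150:205].astype(int)
o=cv2.imread('pics/top0.png')[235:270,150:205].astype(int)
e=cv2.resize(np.clip((im-150)*2.6,0,255).astype('uint8'),None,fx=14,fy=14,interpolation=cv2.INTER_CUBIC); cv2.imwrite('pics/t1e.png',e)
c=load('t1'); ctr=np.array([.4134,.3463]); a=.23; X=np.array([np.cos(a),np.sin(a)]);Y=np.array([-X[1],X[0]])
for sx,sy in((1,1),(1,-1),(-1,-1),(-1,1)): p=ctr+sx*.016*X+sy*.027*Y; print(((w2px(c,(*p,.042))-[150,235]+.5)*14).round(0))
```

```text
[ 0.51523053 -0.44276183  0.02525314] 0.02947260350156594 15.000545382499695
[203. 244.]
[448. 186.]
[479. 332.]
[234. 390.]
```

View pics/t1e.png

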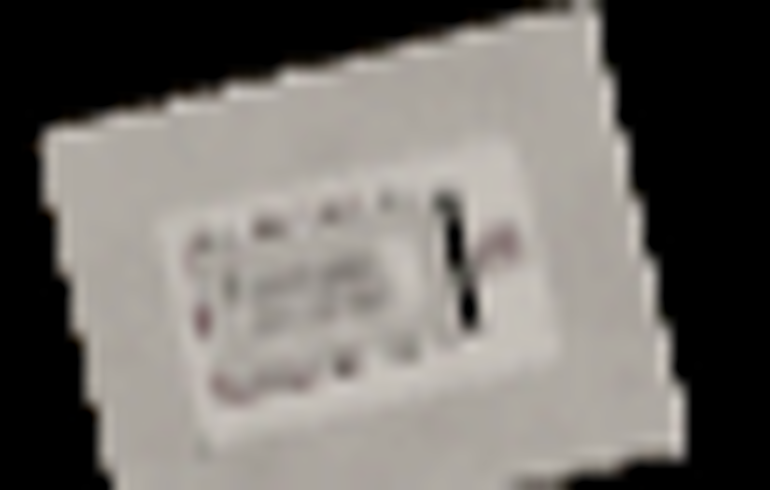

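Request:
play_rows(
  targets=[0, 0, -0.5, 0, 0, 0, -1.5, 0, 0, 0, -4, 0, 0, 0, -8, 0, 0, 0, -12, 0, 0, 0, -16, 0, 0, 0, -18, 0, 0, 0, -18, 0],
)

```text
t: 13.2
tool_pos: [0.5169, -0.4443, 0.2128]
orientation: [3.112, 0.356, 0.012]
force: [0.3, -0.8, 0.9]
opening: 0.0299
gripper_force: 15.0
```

Run:
```python
from h import *
s=read_state(); print(s['tool_pos'],s['opening'],s['gripper_force'],s['force'])
plan([(.385,-.25,.2,-2.91),(.385,.0,.2,-2.91),(.385,.25,.2,-2.91),(.4957,.3656,.2,-2.91)])
```

```text
[ 0.51688435 -0.44425283  0.21278991] 0.02991619358687104 14.999787211418152 [ 0.25722002 -0.82246556  0.94857667]
[-8.46, -21.9, 1.28] -0.2 rows 5.6
[5.74, -24.33, -0.0] -0.0 rows 6.0
[5.74, -24.33, -0.0] -0.0 rows 6.0
[13.43, -8.71, -0.0] -0.0 rows 3.8
```

Request:
play_rows(
  targets=[-8.5, -21.9, 0, 0, -8.5, -21.9, 0, 0, -8.5, -21.9, 0, 0, -8.5, -21.9, 0, 0, -8.5, -21.9, 0, 0, -8.5, -21.9, 0, 0, -8.5, -21.9, 0, 0, -8.5, -21.9, 0, 0],
)

```text
t: 13.87
tool_pos: [0.3815, -0.2466, 0.2034]
orientation: [3.121, 0.359, 0.0]
force: [0.7, -0.5, 0.2]
opening: 0.0298
gripper_force: 15.0
```

Request:
play_rows(
  targets=[5.7, -24.3, 0, 0, 5.7, -24.3, 0, 0, 5.7, -24.3, 0, 0, 5.7, -24.3, 0, 0, 5.7, -24.3, 0, 0, 5.7, -24.3, 0, 0, 5.7, -24.3, 0, 0, 5.7, -24.3, 0, 0],
)

```text
t: 14.53
tool_pos: [0.3834, 0.0038, 0.2037]
orientation: [3.12, 0.366, 0.0]
force: [0.5, -1.3, -1.1]
opening: 0.0294
gripper_force: 15.0
```

Request:
play_rows(
  targets=[5.7, -24.3, 0, 0, 5.7, -24.3, 0, 0, 5.7, -24.3, 0, 0, 5.7, -24.3, 0, 0, 5.7, -24.3, 0, 0, 5.7, -24.3, 0, 0, 5.7, -24.3, 0, 0, 5.7, -24.3, 0, 0],
)

```text
t: 15.2
tool_pos: [0.3842, 0.2518, 0.2028]
orientation: [3.12, 0.36, -0.002]
force: [1.1, 0.0, -0.5]
opening: 0.0295
gripper_force: 15.0
```

Request:
play_rows(
  targets=[13.4, -8.7, 0, 0, 13.4, -8.7, 0, 0, 13.4, -8.7, 0, 0, 13.4, -8.7, 0, 0, 13.4, -8.7, 0, 0, 13.4, -8.7, 0, 0, 13.4, -8.7, 0, 0, 13.4, -8.7, 0, 0],
)

```text
t: 15.87
tool_pos: [0.495, 0.3645, 0.2041]
orientation: [3.121, 0.354, 0.001]
force: [0.8, -0.2, -0.8]
opening: 0.0298
gripper_force: 15.0
```

Run:
```python
from h import *
s=read_state(); print(s['tool_pos'],s['opening'])
plan([(.4957,.3656,.06,-2.91),(.4957,.3656,.035,-2.91)])
```

```text
[0.49495942 0.36448094 0.20408602] 0.029828083825360084
[0.1, -0.09, 14.41] -0.3 rows 3.5
[0.0, 0.0, 2.5] -0.0 rows 0.6
```

Request:
play_rows(
  targets=[0.1, -0.1, 4, 0, 0.1, -0.1, 8, 0, 0.1, -0.1, 11, 0, 0.1, -0.1, 14, 0, 0.1, -0.1, 16, 0, 0.1, -0.1, 17, 0, 0.1, -0.1, 17, 0, 0.1, -0.1, 17, 0],
)

```text
t: 16.53
tool_pos: [0.4955, 0.3674, 0.035]
orientation: [-3.121, -0.356, -0.002]
force: [-0.0, 0.1, 0.3]
opening: 0.0299
gripper_force: 15.0
```

Request:
play_rows(
  targets=[0, 0, 0, 0, 0, 0, 0, 0, 0, 0, 0.2, 0, 0, 0, 0.4, 0, 0, 0, 0.4, 0, 0, 0, 0.4, 0],
)

```text
t: 17.03
tool_pos: [0.4949, 0.3677, 0.0295]
orientation: [3.121, 0.357, -0.0]
force: [-0.3, -0.3, -0.8]
opening: 0.0301
gripper_force: 15.0
```

Run:
```python
from h import *
s=read_state(); print(s['tool_pos'],s['force'])
plan([(.4957,.3656,.025,-2.91)])
```

```text
[0.49492576 0.36768814 0.02946869] [-0.32243311 -0.34223532 -0.76723939]
[0.03, 0.22, 0.45] -0.2 rows 0.1
```

Request:
play_rows(
  targets=[0, 0.2, 0.1, 0, 0, 0.2, 0.2, 0, 0, 0.2, 0.3, 0, 0, 0.2, 0.4, 0, 0, 0.2, 0.4, 0, 0, 0.2, 0.4, 0],
)

```text
t: 17.53
tool_pos: [0.4955, 0.3657, 0.0255]
orientation: [3.121, 0.357, -0.0]
force: [0.3, 0.5, -0.1]
opening: 0.0297
gripper_force: 15.0
```

Run:
```python
from h import *
s=read_state(); print(s['tool_pos'],s['force'])
```

```text
[0.49546914 0.36573318 0.02546732] [ 0.28539015  0.48874644 -0.06448855]
```

Request:
play_rows(
  targets=[0, 0, 0.1, 0, 0, 0, 0.2, 0, 0, 0, 0.2, 0, 0, 0, 0.2, 0],
)

```text
t: 17.87
tool_pos: [0.4959, 0.366, 0.0252]
orientation: [-3.121, -0.357, -0.001]
force: [-3.9, -2.4, 11.1]
opening: 0.0296
gripper_force: 15.0
```

Request:
play_rows(
  targets=[0, 0, -0.1, 0, 0, 0, -0.1, 0, 0, 0, -0.1, 0],
)

```text
t: 18.12
tool_pos: [0.4959, 0.366, 0.0252]
orientation: [-3.121, -0.357, -0.001]
force: [-1.5, -1.7, 4.7]
opening: 0.03
gripper_force: 15.0
```

Request:
play_rows(
  targets=[0, 0, 0, 0, 0, 0, 0, 0, 0, 0, 0, 0, 0, 0, 0, 0, 0, 0, -2, 0, 0, 0, -5, 0, 0, 0, -9, 0, 0, 0, -13, 0],
  grip=5,
)

```text
t: 18.78
tool_pos: [0.4943, 0.3651, 0.1544]
orientation: [3.12, 0.357, -0.005]
force: [2.0, 0.9, -0.0]
opening: 0.05
gripper_force: 0.0
```

Request:
play_rows(
  targets=[0, 0, -4, 0, 0, 0, -5, 0, 0, 0, -5, 0, 0, 0, -5, 0],
)

```text
t: 19.12
tool_pos: [0.4959, 0.366, 0.205]
orientation: [-3.121, -0.357, -0.002]
force: [-0.1, -0.3, -0.9]
opening: 0.0501
gripper_force: 0.0
```

Run:
```python
from h import *
s=read_state(); print(s['tool_pos'],s['force'])
plan([(.385,.25,.2,-2.91),(.385,.08,.2,-2.91),(.385,-.0953,.22,-2.91),(.4295,-.0953,.22,-2.91),(.4295,-.0953,.04,-2.91)])
```

```text
[0.49586852 0.3659951  0.20499918] [-0.12896727 -0.33313855 -0.89308   ]
[-13.42, 8.8, 0.5] -0.2 rows 3.8
[-3.9, 16.55, -0.0] -0.0 rows 4.1
[-4.02, 17.06, -2.0] -0.0 rows 4.2
[4.33, 1.02, -0.0] -0.0 rows 1.1
[0.0, 0.0, 18.0] -0.0 rows 4.3
```

Request:
play_rows(
  targets=[-13.4, 8.8, 0, 0, -13.4, 8.8, 0, 0, -13.4, 8.8, 0, 0, -13.4, 8.8, 0, 0, -13.4, 8.8, 0, 0, -13.4, 8.8, 0, 0],
  grip=6.2,
)

```text
t: 19.62
tool_pos: [0.3827, 0.2482, 0.2018]
orientation: [3.12, 0.356, -0.006]
force: [-1.0, 1.0, -0.4]
opening: 0.0621
gripper_force: 0.0
```

Request:
play_rows(
  targets=[-3.9, 16.5, 0, 0, -3.9, 16.5, 0, 0, -3.9, 16.5, 0, 0, -3.9, 16.5, 0, 0, -3.9, 16.5, 0, 0, -3.9, 16.5, 0, 0],
)

```text
t: 20.12
tool_pos: [0.3847, 0.0783, 0.2037]
orientation: [-3.122, -0.349, 0.002]
force: [-0.8, 0.4, 0.9]
opening: 0.0619
gripper_force: 0.0
```

Request:
play_rows(
  targets=[-4, 17, -2, 0, -4, 17, -2, 0, -4, 17, -2, 0, -4, 17, -2, 0, -4, 17, -2, 0, 0.3, 18, -2, 0, 0.3, 18, -2, 0, 0.3, 18, -2, 0],
)

```text
t: 20.78
tool_pos: [0.4287, -0.0928, 0.222]
orientation: [-3.118, -0.359, 0.007]
force: [-0.9, -0.4, -0.2]
opening: 0.0622
gripper_force: 0.0
```

Run:
```python
from h import *
s=read_state(); print(s['tool_pos'],s['force'],s['opening'])
plan([(.4295,-.0953,.04,-2.91)])
```

```text
[ 0.42866337 -0.09283792  0.22196217] [-0.88472144 -0.44557406 -0.15825485] 0.06217354182264298
[0.03, 0.26, 18.2] -0.1 rows 4.4
```

Request:
play_rows(
  targets=[0, 0.2, 3, 0, 0, 0.2, 6, 0, 0, 0.2, 9, 0, 0, 0.2, 12, 0, 0, 0.2, 15, 0, 0, 0.2, 17, 0, 0, 0.2, 18, 0, 0, 0.2, 18, 0],
)

```text
t: 21.45
tool_pos: [0.4265, -0.0945, 0.0425]
orientation: [-3.119, -0.36, 0.006]
force: [-0.4, -0.5, 0.1]
opening: 0.0617
gripper_force: 0.0
```

Request:
play_rows(
  targets=[0, 0, 0, 0, 0, 0, 0, 0, 0, 0, 0, 0, 0, 0, 0, 0, 0, 0, 0, 0, 0, 0, 0, 0, 0, 0, 0, 0, 0, 0, 0, 0],
  grip=3.5,
  grip_force=20,
)

```text
t: 22.12
tool_pos: [0.4298, -0.0967, 0.0465]
orientation: [3.12, 0.357, 0.005]
force: [-0.2, 2.6, 8.6]
opening: 0.0457
gripper_force: 20.0
```

Run:
```python
from h import *
s=read_state(); print(s['tool_pos'],s['force'],s['opening'],s['gripper_force'])
```

```text
[ 0.42976877 -0.09670265  0.04645177] [-0.2405511   2.60533852  8.59714829] 0.045719715027240836 19.987379908561707
```

Request:
play_rows(
  targets=[0, 0, -0.5, 0, 0, 0, -1.5, 0, 0, 0, -4, 0, 0, 0, -8, 0, 0, 0, -12, 0, 0, 0, -16, 0, 0, 0, -18, 0, 0, 0, -18, 0],
)

```text
t: 22.78
tool_pos: [0.4309, -0.0975, 0.2319]
orientation: [3.117, 0.356, 0.015]
force: [0.3, -0.2, -1.3]
opening: 0.0458
gripper_force: 20.0
```

Run:
```python
from h import *
s=read_state(); print(s['tool_pos'],s['force'],s['opening'])
plan([(.385,-.08,.22,-2.91),(.385,.08,.22,-2.91),(.385,.25,.22,-2.91),(.5536,.3791,.22,-2.91)])
```

```text
[ 0.43094381 -0.09748406  0.23185325] [ 0.25562408 -0.19783826 -1.28190767] 0.04583538102497915
[-4.08, -2.74, 1.19] -0.2 rows 1.2
[3.67, -15.57, -0.0] -0.0 rows 3.8
[3.9, -16.55, -0.0] -0.0 rows 4.1
[19.37, -8.7, -0.0] -0.0 rows 5.1
```

Request:
play_rows(
  targets=[-4.1, -2.7, 0, 0, -4.1, -2.7, 0, 0, -4.1, -2.7, 0, 0, -0.4, -18.3, 0, 0, -0.4, -18.3, 0, 0, -0.4, -18.3, 0, 0, -0.4, -18.3, 0, 0, -0.4, -18.3, 0, 0],
)

```text
t: 23.45
tool_pos: [0.3828, 0.0865, 0.2248]
orientation: [-3.118, -0.366, -0.002]
force: [-0.1, -0.0, -1.4]
opening: 0.0456
gripper_force: 20.0
```

Request:
play_rows(
  targets=[3.9, -16.5, 0, 0, 3.9, -16.5, 0, 0, 3.9, -16.5, 0, 0, 3.9, -16.5, 0, 0, 3.9, -16.5, 0, 0, 3.9, -16.5, 0, 0],
)

```text
t: 23.95
tool_pos: [0.3834, 0.2524, 0.2241]
orientation: [3.12, 0.364, -0.001]
force: [-0.2, 0.3, -1.2]
opening: 0.046
gripper_force: 20.0
```

Request:
play_rows(
  targets=[19.4, -8.7, 0, 0, 19.4, -8.7, 0, 0, 19.4, -8.7, 0, 0, 19.4, -8.7, 0, 0, 19.4, -8.7, 0, 0, 19.4, -8.7, 0, 0, 19.4, -8.7, 0, 0, 19.4, -8.7, 0, 0],
)

```text
t: 24.62
tool_pos: [0.5534, 0.3773, 0.2238]
orientation: [3.12, 0.355, -0.002]
force: [-0.9, 0.3, -0.6]
opening: 0.0456
gripper_force: 20.0
```

Run:
```python
from h import *
s=read_state(); print(s['tool_pos'],s['opening'],s['orientation'])
plan([(.5536,.3791,.06,-2.91)])
```

```text
[0.55343324 0.37726489 0.22380661] 0.04557814461383539 [ 3.12036067e+00  3.54672085e-01 -2.17391649e-03]
[0.06, -0.18, 16.38] -0.3 rows 3.9
```

Request:
play_rows(
  targets=[0, -0.1, 4, 0, 0, -0.1, 8, 0, 0, -0.1, 11, 0, 0, -0.1, 14, 0, 0, -0.1, 15.5, 0, 0, -0.1, 16.5, 0, 0, -0.1, 16.5, 0, 0, -0.1, 16.5, 0],
)

```text
t: 25.28
tool_pos: [0.5535, 0.3801, 0.0617]
orientation: [-3.12, -0.357, -0.003]
force: [-0.1, -0.1, -0.8]
opening: 0.046
gripper_force: 20.0
```

Request:
play_rows(
  targets=[0, 0, 0, 0, 0, 0, 0.2, 0, 0, 0, 0.4, 0, 0, 0, 0.6, 0, 0, 0, 0.8, 0, 0, 0, 0.8, 0, 0, 0, 0.8, 0],
)

```text
t: 25.87
tool_pos: [0.5525, 0.38, 0.0511]
orientation: [3.121, 0.357, -0.001]
force: [-0.2, 0.7, -1.4]
opening: 0.0459
gripper_force: 20.0
```

Run:
```python
from h import *
s=read_state(); print(s['tool_pos'],s['force'])
plan([(.5536,.3791,.0465,-2.91)])
shot('scene','s2'); crop('s2','s2c',130,180,150,100,5)
```

```text
[0.55248368 0.37996195 0.05114413] [-0.19449117  0.6573511  -1.36081851]
[0.09, 0.11, 0.46] -0.2 rows 0.1
```

View pics/s2.png

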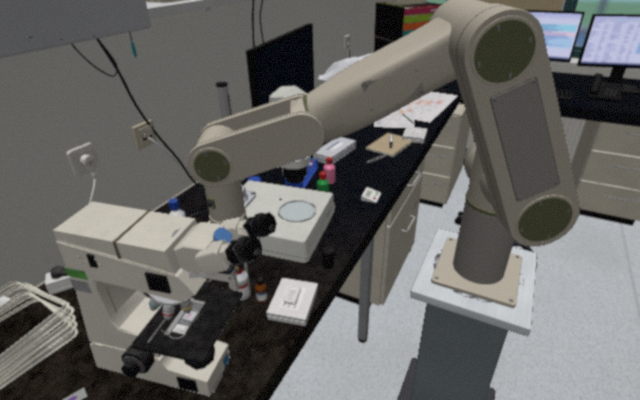

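The box is centred on the carton at (292,298), the small bottle stands behind it at (262,288), and the large one is held at (243,283). I'll continue lowering until contact.

Request:
play_rows(
  targets=[0.1, 0.1, 0.1, 0, 0.1, 0.1, 0.2, 0, 0.1, 0.1, 0.3, 0, 0.1, 0.1, 0.4, 0, 0.1, 0.1, 0.4, 0, 0.1, 0.1, 0.4, 0],
)

```text
t: 26.42
tool_pos: [0.5538, 0.3793, 0.0474]
orientation: [3.121, 0.357, -0.0]
force: [0.1, -0.1, -2.0]
opening: 0.0457
gripper_force: 20.0
```

Request:
play_rows(
  targets=[0, 0, 0.1, 0, 0, 0, 0.1, 0, 0, 0, 0.1, 0],
)

```text
t: 26.67
tool_pos: [0.554, 0.3794, 0.0466]
orientation: [-3.121, -0.357, -0.0]
force: [0.4, -0.0, -1.7]
opening: 0.0459
gripper_force: 20.0
```

Request:
play_rows(
  targets=[0, 0, 0.1, 0, 0, 0, 0.1, 0, 0, 0, 0.1, 0, 0, 0, 0.1, 0],
)

```text
t: 27.0
tool_pos: [0.5542, 0.3796, 0.0465]
orientation: [-3.121, -0.357, -0.001]
force: [-3.2, -0.3, 5.8]
opening: 0.0457
gripper_force: 20.0
```

Request:
play_rows(
  targets=[0, 0, 0.1, 0, 0, 0, 0.1, 0, 0, 0, 0.1, 0, 0, 0, 0.1, 0],
)

```text
t: 27.33
tool_pos: [0.5544, 0.3798, 0.0464]
orientation: [-3.12, -0.357, -0.002]
force: [-3.6, -2.1, 10.7]
opening: 0.0456
gripper_force: 20.0
```

Request:
play_rows(
  targets=[0, 0, -0.2, 0, 0, 0, -0.2, 0, 0, 0, -0.2, 0],
)

```text
t: 27.58
tool_pos: [0.5539, 0.3793, 0.0464]
orientation: [3.121, 0.357, -0.0]
force: [-0.0, -0.7, 0.8]
opening: 0.0458
gripper_force: 20.0
```

Request:
play_rows(
  targets=[0, 0, 0, 0, 0, 0, 0, 0, 0, 0, 0, 0, 0, 0, 0, 0, 0, 0, -2, 0, 0, 0, -5, 0, 0, 0, -9, 0, 0, 0, -13, 0],
  grip=6.2,
)

```text
t: 28.25
tool_pos: [0.5529, 0.3787, 0.1765]
orientation: [3.12, 0.357, -0.004]
force: [0.9, -0.2, 0.3]
opening: 0.0624
gripper_force: 0.0
```

Request:
play_rows(
  targets=[0, 0, -4, 0, 0, 0, -5, 0, 0, 0, -5, 0, 0, 0, -5, 0],
)

```text
t: 28.58
tool_pos: [0.5544, 0.3795, 0.2272]
orientation: [-3.121, -0.357, -0.003]
force: [-1.2, 0.3, -1.0]
opening: 0.062
gripper_force: 0.0
```

Run:
```python
from h import *
s=read_state(); print(s['tool_pos'],s['force'])
plan([(.39,.26,.22,-3.14),(.3959,.1711,.2,-3.14),(.3959,.1711,.03,-3.14)])
```

```text
[0.55438833 0.37954231 0.22723651] [-1.19764655  0.30456368 -1.03819717]
[-18.71, 7.93, 0.72] 13.0 rows 4.9
[0.58, 8.89, 2.0] -0.0 rows 2.2
[0.0, 0.0, 17.0] -0.0 rows 4.1
```

Request:
play_rows(
  targets=[-18.7, 7.9, 0.5, 13, -18.7, 7.9, 0.5, 13, -18.7, 7.9, 0.5, 13, -18.7, 7.9, 0.5, 13, -18.7, 7.9, 0.5, 13, -18.7, 7.9, 0.5, 13, -18.7, 7.9, 0.5, 13],
  grip=5.6,
)

```text
t: 29.17
tool_pos: [0.3872, 0.2587, 0.2188]
orientation: [3.14, 0.001, -0.005]
force: [1.7, -0.4, 0.7]
opening: 0.056
gripper_force: 0.0
```

Request:
play_rows(
  targets=[0.6, 8.9, 2, 0, 0.6, 8.9, 2, 0, 0.6, 8.9, 2, 0, 0.6, 8.9, 2, 0, 0.6, 8.9, 2, 0],
)

```text
t: 29.58
tool_pos: [0.3962, 0.1713, 0.2009]
orientation: [-3.141, 0.001, 0.002]
force: [-0.4, 0.2, -0.1]
opening: 0.056
gripper_force: 0.0
```

Run:
```python
from h import *
s=read_state(); print(s['tool_pos'],s['force'])
plan([(.3959,.1711,.03,-3.14)])
shot('top','t2'); crop('t2','t2c',140,190,80,85,7)
```

```text
[0.39621967 0.17126079 0.20090415] [-0.36712549  0.23013052 -0.05304711]
[-0.03, 0.02, 17.09] 359.9 rows 50.3
```

View pics/t2c.png

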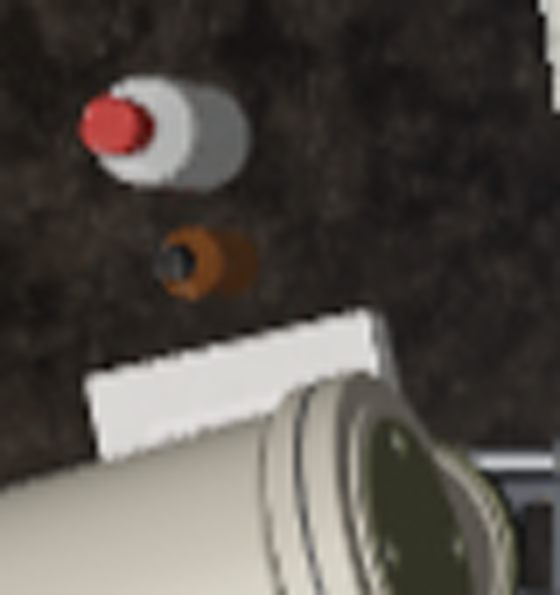

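Both bottles stand upright (caps at crop (116,125) and (178,261)), and the carton's far corners are unchanged. Next is the can.

Request:
play_rows(
  targets=[0, 0, 4, 0, 0, 0, 8, 0, 0, 0, 12, 0, 0, 0, 14, 0, 0, 0, 16, 0, 0, 0, 17, 0, 0, 0, 17, 0, 0, 0, 17, 0],
)

```text
t: 30.3
tool_pos: [0.3958, 0.1719, 0.0319]
orientation: [-3.142, -0.003, 0.001]
force: [-0.7, -0.5, 1.2]
opening: 0.0558
gripper_force: 0.0
```

Request:
play_rows(
  targets=[0, 0, 0, 0, 0, 0, 0, 0, 0, 0, 0, 0, 0, 0, 0, 0, 0, 0, 0, 0, 0, 0, 0, 0, 0, 0, 0, 0, 0, 0, 0, 0],
  grip=3,
)

```text
t: 30.97
tool_pos: [0.3969, 0.1714, 0.0327]
orientation: [-3.141, -0.001, -0.004]
force: [1.1, 0.3, 5.9]
opening: 0.038
gripper_force: 20.0
```

Run:
```python
from h import *
c=load('t2'); ctr=np.array([.4134,.3463]); a=.23; X=np.array([np.cos(a),np.sin(a)]);Y=np.array([-X[1],X[0]])
for n,p,z in(('large',(116,125),.106),('drop',(178,261),.073)):
    w=cr(c,[p],140,190,7,z)[0,:2]; print(n,w,((w-ctr)@X).round(4),((w-ctr)@Y).round(4))
s=read_state(); print(s['tool_pos'],s['force'],s['opening'])
```

```text
large [0.55329274 0.37779436] 0.1434 -0.0012
drop [0.49771412 0.36328709] 0.086 -0.0027
[0.39688516 0.17139582 0.03271884] [1.12473335 0.27216685 5.87224789] 0.03797176499671466
```

Request:
play_rows(
  targets=[0, 0, -0.5, 0, 0, 0, -1.5, 0, 0, 0, -4, 0, 0, 0, -8, 0, 0, 0, -12, 0, 0, 0, -16, 0, 0, 0, -17, 0, 0, 0, -17, 0],
)

```text
t: 31.63
tool_pos: [0.3981, 0.1718, 0.2066]
orientation: [-3.139, -0.002, -0.012]
force: [0.5, 0.9, -0.5]
opening: 0.0376
gripper_force: 20.0
```

Request:
play_rows(
  targets=[-1, 24, 0, 0, -1, 24, 0, 0, -1, 24, 0, 0, -1, 24, 0, 0, -1, 24, 0, 0, -1, 24, 0, 0, -1, 24, 0, 0, -1, 24, 0, 0],
)

```text
t: 32.3
tool_pos: [0.3847, -0.07, 0.1997]
orientation: [-3.14, 0.006, 0.005]
force: [0.4, -0.3, -0.9]
opening: 0.0377
gripper_force: 20.0
```

Request:
play_rows(
  targets=[0, 23, 0, 0, 0, 23, 0, 0, 0, 23, 0, 0, 0, 23, 0, 0, 0, 23, 0, 0, 0, 23, 0, 0, 0, 23, 0, 0, 0, 23, 0, 0],
)

```text
t: 32.97
tool_pos: [0.3862, -0.2979, 0.2]
orientation: [-3.139, -0.001, 0.003]
force: [-0.2, 0.2, -0.9]
opening: 0.0381
gripper_force: 20.0
```

Request:
play_rows(
  targets=[3, 2, 0, -50, 3, 2, 0, -50, 3, 2, 0, -50, 3, 2, 0, -50, 3, 2, 0, -50, 3, 2, 0, -50, 3, 2, 0, -50, 3, 2, 0, -50],
)

```text
t: 33.63
tool_pos: [0.4169, -0.3162, 0.2009]
orientation: [-2.839, -1.341, -0.0]
force: [-0.2, -0.5, -1.4]
opening: 0.0378
gripper_force: 20.0
```

Request:
play_rows(
  targets=[0, 0, 0, -45, 0, 0, 0, -45, 0, 0, 0, -45, 0, 0, 0, -45, 0, 0, 0, -45, 0, 0, 0, -45, 0, 0, 0, -45, 0, 0, 0, -45],
)

```text
t: 34.3
tool_pos: [0.4166, -0.3171, 0.2012]
orientation: [-2.121, -2.316, -0.001]
force: [0.2, 0.1, -1.6]
opening: 0.0377
gripper_force: 20.0
```

Run:
```python
from h import *
s=read_state(); print(s['tool_pos'],s['force'],s['opening'],s['q'][5])
plan([(.4264,-.3175,.06,-1.476)])
```

```text
[ 0.41664618 -0.31707059  0.20116605] [ 0.22388671  0.13652337 -1.56817781] 0.03769821751679575 -0.8364291512897423
[-0.13, 0.97, 14.12] -0.4 rows 3.4
```

Request:
play_rows(
  targets=[-0.1, 1, 4, 0, -0.1, 1, 8, 0, -0.1, 1, 11, 0, -0.1, 1, 14, 0, -0.1, 1, 15.5, 0, -0.1, 1, 15.9, 0, -0.1, 1, 15.9, 0, -0.1, 1, 15.9, 0],
)

```text
t: 34.97
tool_pos: [0.427, -0.3189, 0.0436]
orientation: [2.122, 2.315, 0.0]
force: [1.3, -0.0, 0.3]
opening: 0.038
gripper_force: 20.0
```

Request:
play_rows(
  targets=[0, 0, 0, 0, 0, 0, 0.2, 0, 0, 0, 0.4, 0, 0, 0, 0.4, 0, 0, 0, 0.4, 0],
)

```text
t: 35.38
tool_pos: [0.4263, -0.3191, 0.0388]
orientation: [2.121, 2.317, -0.0]
force: [0.0, 0.4, -0.6]
opening: 0.0381
gripper_force: 20.0
```

Run:
```python
from h import *
s=read_state(); print(s['tool_pos'],s['force'],s['opening'])
plan([(.4264,-.3175,.0327,-1.476)])
```

```text
[ 0.42630298 -0.31913341  0.03883131] [ 0.03060906  0.44387343 -0.56458056] 0.03811415783445296
[0.16, 0.02, 0.61] -0.4 rows 0.2
```

Request:
play_rows(
  targets=[0.1, 0, 0.1, 0, 0.1, 0, 0.3, 0, 0.1, 0, 0.4, 0, 0.1, 0, 0.5, 0, 0.1, 0, 0.5, 0, 0.1, 0, 0.5, 0],
)

```text
t: 35.88
tool_pos: [0.426, -0.3179, 0.0334]
orientation: [-2.121, -2.317, -0.0]
force: [0.0, -0.2, -1.4]
opening: 0.0378
gripper_force: 20.0
```

Request:
play_rows(
  targets=[0, 0, 0.1, 0, 0, 0, 0.1, 0, 0, 0, 0.1, 0],
)

```text
t: 36.13
tool_pos: [0.4263, -0.3182, 0.0328]
orientation: [2.121, 2.317, -0.0]
force: [-0.3, 0.1, 1.6]
opening: 0.0377
gripper_force: 20.0
```

Request:
play_rows(
  targets=[0, 0, 0.1, 0, 0, 0, 0.1, 0, 0, 0, 0.1, 0],
)

```text
t: 36.38
tool_pos: [0.4269, -0.3185, 0.0325]
orientation: [2.12, 2.316, 0.0]
force: [0.2, -0.1, 5.2]
opening: 0.0378
gripper_force: 20.0
```

Contact is made, so I'll release, rise and move clear.

Request:
play_rows(
  targets=[0, 0, -0.1, 0, 0, 0, -0.1, 0, 0, 0, -0.1, 0],
)

```text
t: 36.63
tool_pos: [0.4262, -0.3179, 0.0325]
orientation: [2.121, 2.317, 0.0]
force: [0.9, 1.0, 0.3]
opening: 0.0376
gripper_force: 20.0
```

Request:
play_rows(
  targets=[0, 0, 0, 0, 0, 0, 0, 0, 0, 0, 0, 0, 0, 0, 0, 0, 0, 0, -2, 0, 0, 0, -5, 0, 0, 0, -9, 0, 0, 0, -13, 0],
  grip=5.6,
)

```text
t: 37.3
tool_pos: [0.4252, -0.3171, 0.1628]
orientation: [-2.119, -2.315, -0.0]
force: [0.5, 0.2, 0.2]
opening: 0.056
gripper_force: 0.0
```

Request:
play_rows(
  targets=[0, 0, -5, 0, 0, 0, -5, 0, -8, -3, -6, 0, -16, -6, -6, 0, -22, -8, -6, 0, -22, -8, -6, 0, -22, -8, -6, 0, -22, -8, -6, 0],
)

```text
t: 37.97
tool_pos: [0.3639, -0.5476, 0.222]
orientation: [2.123, 2.315, -0.001]
force: [1.6, 0.2, 0.6]
opening: 0.0562
gripper_force: 0.0
```

Run:
```python
from h import *
s=read_state(); print(s['tool_pos'],abs(s['dq']).max())
shot('top','t3'); crop('t3','t3c',140,160,310,120,2.58)
crop('t3','t3d',345,225,80,50,10)
```

```text
[ 0.3638929  -0.54755143  0.22200926] 0.637377440170604
```

View pics/t3c.png

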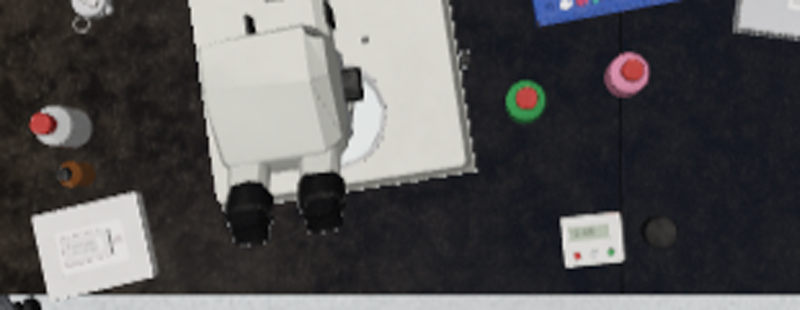

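View pics/t3d.png

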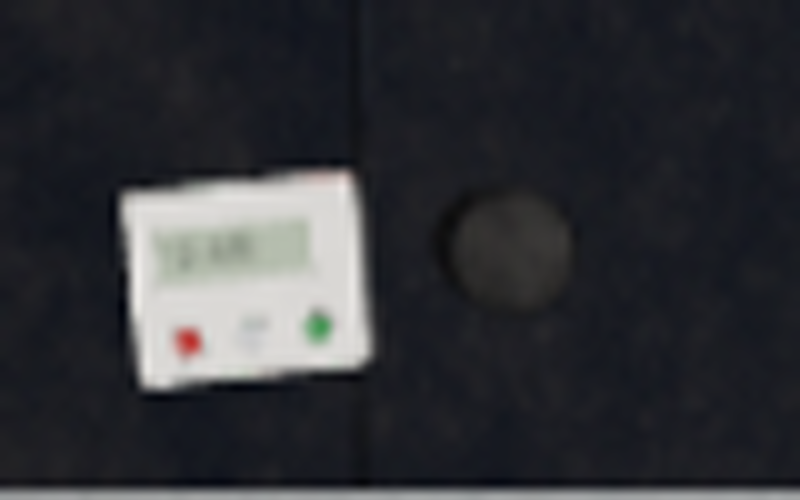

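The can stands upright beside the timer at crop (514,251), and the box, both bottles and the bystanders are all in place. I'll check the can's position, then hand in once the arm is still.

Request:
play_rows(
  targets=[0, 0, 0, 0, 0, 0, 0, 0, 0, 0, 0, 0, 0, 0, 0, 0, 0, 0, 0, 0, 0, 0, 0, 0],
)

```text
t: 38.52
tool_pos: [0.3665, -0.5434, 0.2229]
orientation: [2.12, 2.318, -0.0]
force: [0.7, -0.0, 0.3]
opening: 0.0557
gripper_force: 0.0
```

Run:
```python
from h import *
c=load('t3'); t=cr(c,[(122,193),(352,173),(372,358),(145,388)],345,225,10,.02).mean(0)[:2]; p=cr(c,[(514,251)],345,225,10,.06)[0,:2]
a=.095; X=np.array([np.cos(a),np.sin(a)]);Y=np.array([-X[1],X[0]]); d=p-t; print(t,p,d@X,d@Y)
if abs(d@X)<.009 and abs(d@Y+.075)<.009: print(workorder.close_job())
```

```text
[ 0.42007967 -0.24223583] [ 0.42965769 -0.31746386] 0.002398907498030933 -0.07579736714891588
the job is handed in; nothing more can be done
None
```

The job is handed in at about 38.5 s; by the camera images the box, both bottles and the can are within tolerance and the carton and timer have not visibly moved, but the hand-in gave no verdict.

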